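Return the sample containers to their spill trays

TASK

Put the four closed sample containers back into the blue spill trays of their own shape and size: the wide jar in the large round tray, the slim tube in the small round tray, the square bottle in the square tray and the oblong staining dish in the oblong tray. Each must end standing upright and flat on its tray's floor, inside the rim and let go. The containers are full, so do not tip them over, and leave the glass beaker and the timer where they are.

Things in the scene. Friction and masses are not known exactly. Their poses are not given: they have to be found in the camera images.
- jar_centre (a point): The jar: the wide round container, 56 mm in diameter from foot to ridged screw cap, 72 mm tall. Loose, off-white plastic with a white top and a pale blue label band; stands upright at the start, at any place among the others. This point is at its centre, half-way up; z points up. Belongs in the large round tray. About 0.11 to 0.23 kg.
- tube_centre (a point): The tube: the slim round flat-bottomed container, 32 mm in diameter from foot to ridged screw cap, 84 mm tall. Loose, off-white plastic with a white top and a pale blue label band; stands upright at the start, at any place among the others. This point is at its centre, half-way up; z points up. Belongs in the small round tray. About 0.05 to 0.1 kg.
- bottle_centre (a point): The square bottle: body 50 x 50 mm and 62 mm tall, sides along x and y, then a sloping shoulder and a round ridged cap 34 mm in diameter from 70 to 88 mm, 88 mm tall in all. Loose, off-white plastic with a white top and a pale blue label band; stands upright at the start, at any place among the others. This point is at its centre, half-way up; z points up. Belongs in the square tray. About 0.12 to 0.24 kg.
- dish_centre (a point): The oblong staining dish: a closed box 80 mm long (along x) x 36 mm wide (along y) x 60 mm tall, flat lid that stays on and is flush with the sides. Loose, off-white plastic with a white top and a pale blue label band; stands upright at the start, at any place among the others. This point is at its centre, half-way up; z points up. Belongs in the oblong tray. About 0.1 to 0.21 kg.
- tray_jar: Large round tray: inside 76 mm, outside 84 mm in diameter. Shallow open spill tray of dark blue plastic, stuck to the bench. Floor 3 mm thick, walls 4 mm thick, rim top 11 mm above the bench. Origin: centre of its underside, on the bench; z points up. 
- tray_tube: Small round tray: inside 52 mm, outside 60 mm in diameter. Shallow open spill tray of dark blue plastic, stuck to the bench. Floor 3 mm thick, walls 4 mm thick, rim top 11 mm above the bench. Origin: centre of its underside, on the bench; z points up. 
- tray_bottle: Square tray: inside 68 x 68 mm, outside 76 x 76 mm, sides along x and y. Shallow open spill tray of dark blue plastic, stuck to the bench. Floor 3 mm thick, walls 4 mm thick, rim top 11 mm above the bench. Origin: centre of its underside, on the bench; z points up. 
- tray_dish: Oblong tray: inside 98 mm (along x) x 54 mm (along y), outside 106 x 62 mm. Shallow open spill tray of dark blue plastic, stuck to the bench. Floor 3 mm thick, walls 4 mm thick, rim top 11 mm above the bench. Origin: centre of its underside, on the bench; z points up. 
- beaker: Bystander: a small open glass beaker, rim 48 mm in diameter, 62 mm tall, loose. Origin: centre of its underside. Leave it alone.
- timer: Bystander: a flat grey bench timer, 50 x 56 x 16 mm, lying loose. Origin: centre of its underside. Leave it alone.
Mind the look-alikes: they are no part of the job. Leave any red look-alike of the part that bears bottle_centre alone.

How it is judged:
By the outcome, as a careful person would: the job done as asked, in the order asked, and still so for the second after the job is handed in, with the robot touching nothing.
It also fails if it takes over 131 s, if anything falls off the work surface, if the arm or the gripper's body presses on something with over 40 N, if the wrist force passes 120 N, or if a joint passes its speed limit or range.

ROBOT

A 6-joint arm with a two-finger parallel gripper is mounted at the origin on the work surface. World frame = base frame: x ahead of the robot, y to its left, z up, the work surface at z = 0. Lengths are in m, angles in rad, forces in N, time in s.
With the tool pointing down it reaches from about 0.275 to 1 m from the base axis. Payload 8.4 kg.
Tool frame: the origin (TCP) lies on the centre line of the jaws, within the pads' length; the fingertips stand 17 mm ahead of it and the grasp point (between the pads) lies 2 mm behind it (bot.tcp_to_tips is the y of the fingertips in the tool frame, in m); y points along the fingers, z is the direction in which the jaws open and shut, and the axes are right-handed (so a half turn about y gives the same grasp; the last joint's range is limited). The gripper opens to 85 mm and grips with 20 to 120 N. Pads are 22 mm wide; open, the fingers measure 114 mm over their backs; the gripper's body (76 mm by 85 mm) begins 54 mm behind the grasp point. The pads swing forward as they close: fully open they stand 13 mm farther back than shut.
Start: joints at [1.122, 0.353, 1.633, -0, 1.155, -0.002], TCP at [0.27, 0.564, 0.248] pointing down, gripper open.
Joint ranges: [-2.63, 2.63], [-0.92, 2.1], [0.06, 2.66], [-1.3, 4.44], [0, 2.69], [-3.02, 3.02]. Speed limits (rad/s): [2.22, 2.22, 2.79, 3.14, 3.14, 3.14].

INTERFACE

Orientations are given as a unit quaternion [x, y, z, w].
In Python, from workcell import bot, hand, kinematics, get_obs, vision, hand_in gives the robot as it stands. The module is installed in compiled form; this text tells all that it offers. Calls block until the motion is done:
- bot.reach(position, orientation): joint-space move of the TCP to a pose.
- bot.servo_line(position, ori=None, velocity=0.15): straight line of the TCP; ori=None keeps the orientation; velocity is the mean speed in m/s.
- bot.goto_joints(angles): joint-space move.
- hand.move_gripper(opening, strength=None): finger opening in m; strength is the grip in N (None keeps the last); returns when the fingers have stopped.
- bot.dwell(seconds).
- kinematics.solve_ik(position, orientation): joint angles nearest the present ones, or None.
- get_obs(): the state.
- vision.read_camera(name): name is "side" or "top" or "wrist"; returns a dict with "frame" (400x640x3 uint8, red, green, blue), "intrinsics" (3x3 intrinsics, pixels), "view" (4x4, takes a point from world to camera coordinates). Camera axes: x right, y down, z forward; pixel columns grow to the right and rows downward; lengths in m; the calibration is good to about 2 mm. A picture is of the moment at which its call begins. There is no depth.
A pose or a line that the arm cannot do raises bot.IKError and nothing moves.
- hand_in(): hands the job in, once; it reports no verdict.
The state is a dict: "time_s": time; "joint_pos": joint angles; "joint_vel": joint speeds; "joint_efforts": joint torques, N m; "position": TCP position; "orientation": TCP orientation; "wrist_force": force on the tool from outside, world axes, zero at the start; "ft_torque": the same for the moment, N m; "gripper_width": finger opening in m.
Only numpy, scipy, OpenCV 4.12 (cv2) and the standard library are available. Lean on these libraries where they do the work, as an engineer would, in place of code of your own. Each camera call takes 0.05 s, during which the arm holds its last target.

## Working session

There is one attempt and no reset: what is moved stays moved. The work goes in short steps, each a Python script; the robot and the scene stay as the last script left them, time stands still between calls to the robot, and variables do not carry over. Pictures are saved under pics/ and viewed, and the job is handed in when it is done.

```bash
mkdir -p pics
python3 - <<'E'
from workcell import *
import cv2
for n in ["top","side","wrist"]:
    r=vision.read_camera(n); cv2.imwrite(f"pics/{n}0.png",r["frame"][:,:,::-1])
    print(n,r["intrinsics"].round(1).tolist(),r["view"].round(4).tolist())
o=get_obs();print(o)
E
```

```text
top [[396.7, 0.0, 316.4], [0.0, 396.7, 191.8], [0.0, 0.0, 1.0]] [[-0.049, -0.9988, -0.0005, 0.0079], [-0.9743, 0.0479, -0.2199, 0.5211], [0.2197, -0.0102, -0.9755, 1.0688], [0.0, 0.0, 0.0, 1.0]]
side [[468.1, 0.0, 324.2], [0.0, 468.1, 195.7], [0.0, 0.0, 1.0]] [[0.742, -0.67, 0.0227, -0.3682], [-0.3672, -0.4346, -0.8224, 0.2379], [0.5608, 0.6019, -0.5685, 1.0547], [0.0, 0.0, 0.0, 1.0]]
wrist [[298.5, 0.0, 321.0], [0.0, 298.5, 196.7], [0.0, 0.0, 1.0]] [[0.4319, 0.9019, -0.0025, -0.6228], [0.8567, -0.4095, 0.3136, -0.0424], [0.2819, -0.1376, -0.9495, 0.3806], [0.0, 0.0, 0.0, 1.0]]
{'time_s': 0.15, 'joint_pos': array([ 1.12159551e+00,  3.53505462e-01,  1.63392152e+00, -5.94843847e-06,
        1.15522590e+00, -2.38641000e-03]), 'joint_vel': array([-0.00039761, -0.00200247, -0.00232744,  0.00235698, -0.00051852,
        0.00074722]), 'joint_efforts': array([ 1.40946984e-03, -6.05641294e+01, -3.42337239e+01, -3.65870619e-05,
        6.16853635e-03,  1.81590133e-05]), 'position': array([0.2699094 , 0.56334714, 0.24774178]), 'orientation': array([ 0.68989978, -0.15674313,  0.15657904, -0.68916826]), 'wrist_force': array([0.38105997, 0.28045583, 0.14177627]), 'ft_torque': array([-0.01235293, -0.02912797, -0.02857064]), 'gripper_width': 0.08582453775281973}
```

View pics/top0.png

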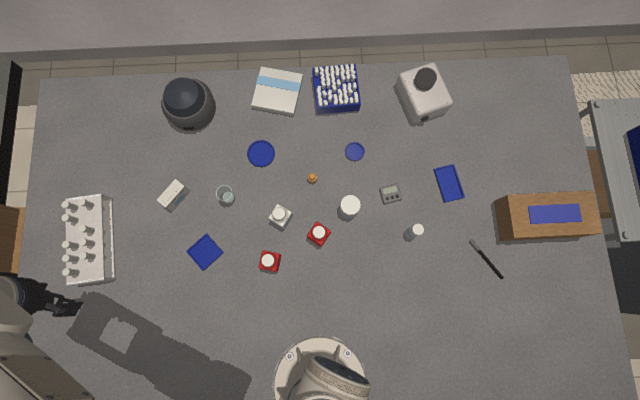

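View pics/side0.png

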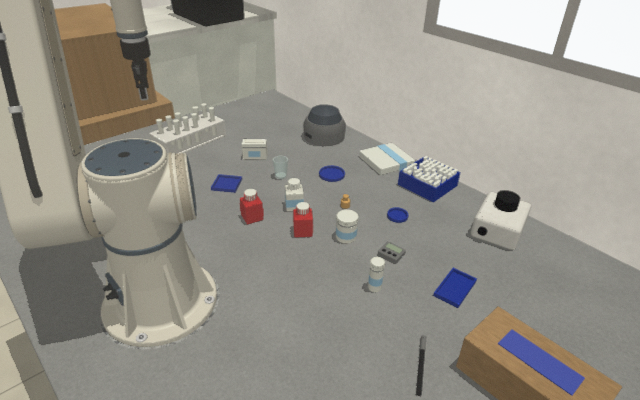

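The top view shows these candidates:
- **Jar:** (349,207).
- **Tube:** (414,232).
- **White square bottle:** (280,216). The red look-alikes at (318,233) and (269,261) are to be left alone.
- **Dish:** (172,194). The box at (277,91) and the rack at (88,240) are not it.
- **Trays:** large round (261,153), small round (355,151), square (205,252), oblong (449,183). The blue rack at (336,88) and the blue box top at (555,213) are not trays.
- **Bystanders:** beaker (226,195), timer (390,193), amber vial (312,177).

Next I'll check a close crop and measure.

```bash
cat > h.py <<'E'
from workcell import *
import numpy as np, cv2
def ray(r,uv,z):
    K,V=r["intrinsics"],r["view"]; R,t=V[:3,:3],V[:3,3]
    c=-R.T@t; d=R.T@np.linalg.solve(K,[uv[0],uv[1],1.]); return c+d*(z-c[2])/d[2]
def proj(r,p):
    q=r["view"][:3,:3]@np.asarray(p)+r["view"][:3,3]; q=r["intrinsics"]@q; return q[:2]/q[2]
def blue(f):
    h=cv2.cvtColor(f,cv2.COLOR_RGB2HSV); return cv2.inRange(h,(108,140,50),(130,255,255))
def white(f,v=150,s=60):
    h=cv2.cvtColor(f,cv2.COLOR_RGB2HSV); return cv2.inRange(h,(0,0,v),(180,s,255))
def comps(m,lo=40):
    cs,_=cv2.findContours(m,cv2.RETR_EXTERNAL,cv2.CHAIN_APPROX_NONE)
    return [c for c in cs if cv2.contourArea(c)>lo]
def onplane(r,c,z):
    return np.array([ray(r,p,z)[:2] for p in c[:,0,:].astype(float)],np.float32)
E
python3 - <<'E'
from h import *
r=vision.read_camera("top");f=r["frame"]
for nm,m,z in(("blue",blue(f),.011),("white",white(f),.07)):
  for c in comps(m):
    x,y,w,h=cv2.boundingRect(c)
    if not(140<x<470 and 120<y<290):continue
    P=onplane(r,c,z); rc=cv2.minAreaRect(P*1000); 
    print(nm,(x,y,w,h),cv2.contourArea(c),np.round(rc[0],1),np.round(rc[1],1),round(rc[2],1))
crop=cv2.resize(f[130:285,145:475],None,fx=2.4,fy=2.4,interpolation=cv2.INTER_CUBIC)
cv2.imwrite("pics/crop.png",crop[:,:,::-1])
E
```

```text
blue (187, 234, 36, 36) 636.5 [371.7 311.3] [74.7 73.7] 40.5
blue (435, 165, 30, 37) 621.5 [ 540.1 -413.3] [103.  62.] 10.9
blue (248, 141, 26, 25) 490.5 [660.1 145.1] [75.9 76.7] 88.6
white (262, 254, 12, 13) 108.0 [335.7 123.8] [29.8 32.2] 88.6
white (313, 226, 12, 13) 103.5 [404.7 -17.8] [30.3 33. ] 87.2
white (412, 223, 12, 13) 94.0 [ 399.7 -291.6] [31.6 30.2] 20.9
white (269, 204, 23, 23) 269.0 [458.2  88. ] [48.4 48.5] 56.1
white (341, 195, 20, 20) 295.5 [ 477.2 -110.9] [53.  54.2] 86.4
white (223, 192, 10, 10) 60.5 [516.7 231.9] [25.2 25.9] 89.9
white (383, 186, 14, 8) 56.0 [ 514.5 -223.3] [15.2 37.9] 9.9
white (157, 179, 27, 28) 323.0 [535.9 393.4] [35.8 79.5] 48.8
```

View pics/crop.png

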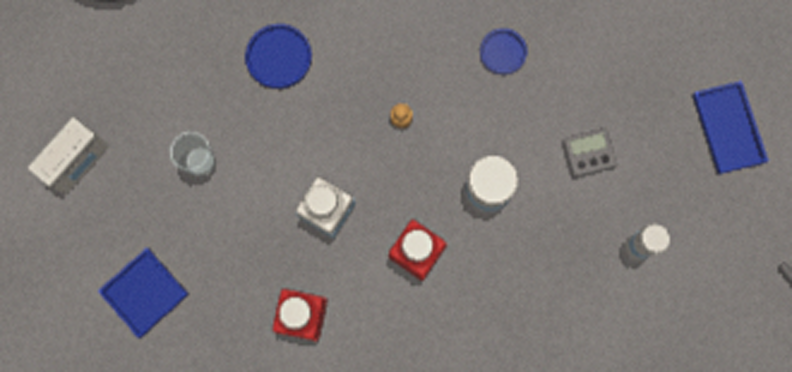

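The crop confirms the picks: dish at (62,155), white bottle (325,208), jar (492,182), tube (655,240), and the two bottles with red bodies are the look-alikes. Next I hover over each item and tray with the wrist camera to refine the positions.

```bash
cat >> h.py <<'E'
from scipy.spatial.transform import Rotation as Ro
def quat(a):
    y=np.array([0,0,-1.]);z=np.array([np.cos(a),np.sin(a),0]);x=np.cross(y,z)
    return Ro.from_matrix(np.c_[x,y,z]).as_quat()
def best(p,a,step=np.pi):
    """jaw angle a (mod step) with joint 6 closest to present, within range"""
    q0=get_obs()["joint_pos"];b=None
    for k in range(-4,5):
        an=a+k*step
        if abs(an-a)>np.pi+.01: continue
        q=kinematics.solve_ik(p,quat(an))
        if q is None: continue
        q=np.array(q);c=abs(q-q0).max()+ .3*abs(q[5])
        if b is None or c<b[0]: b=(c,an,q)
    return b
def cut(r,name,pts,lab=True):
    f=r["frame"].copy()
    for p in pts: cv2.drawMarker(f,tuple(int(round(v)) for v in proj(r,p)),(255,0,255),0,8,1)
    cv2.imwrite("pics/"+name,f[:,:,::-1])
E
python3 - <<'E'
from h import *
T={"dish":(.536,.393),"trayb":(.372,.311),"bottle":(.458,.088),"trayj":(.660,.145)}
for n,p in T.items():
    P=[p[0]-.06*p[0]/np.hypot(*p),p[1]-.06*p[1]/np.hypot(*p),.22]
    b=best(P,np.arctan2(p[1],p[0])+np.pi/2)
    bot.reach(P,quat(b[1]));r=vision.read_camera("wrist");np.save(f"w_{n}.npy",r,allow_pickle=True)
    cut(r,f"w_{n}.png",[(p[0],p[1],.0)])
    V=r["view"];print(n,get_obs()["time_s"],b[2].round(2),(-V[:3,:3].T@V[:3,3]).round(3))
ims=[cv2.resize(cv2.imread(f"pics/w_{n}.png"),(400,250)) for n in T]
cv2.imwrite("pics/m1.png",np.vstack([np.hstack(ims[:2]),np.hstack(ims[2:])]))
E
```

```text
dish 1.65 [ 0.63  0.35  1.71 -0.    1.09  1.57] [0.554 0.404 0.346]
trayb 2.4583 [ 0.69  0.07  2.07 -0.    1.    1.57] [0.39  0.324 0.347]
bottle 3.3583 [ 0.19  0.04  2.1  -0.    1.    1.57] [0.48  0.091 0.345]
trayj 4.2583 [ 0.21  0.37  1.68 -0.    1.09  1.57] [0.68  0.148 0.345]
```

View pics/m1.png

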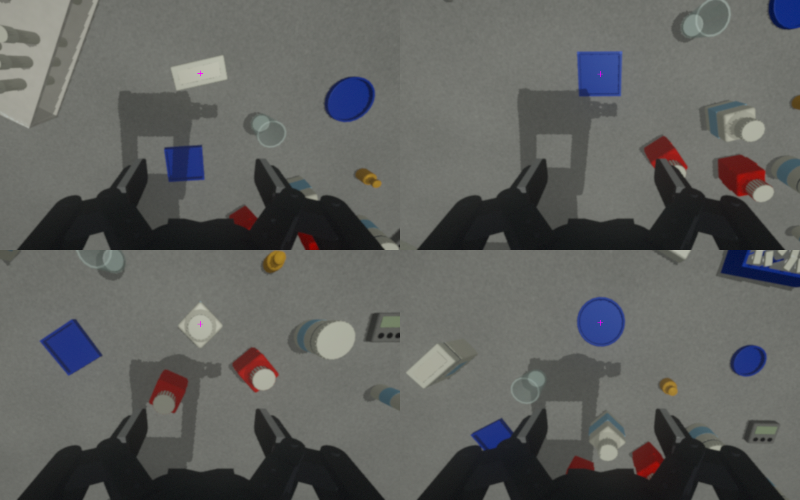

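The four wrist views show the dish, square tray, bottle and large round tray, and each predicted mark falls on or near the object's centre. Next the other four, then refined measurements.

Run:
```python
from h import *
T={"jar":(.477,-.111),"trayt":(.645,-.11),"trayd":(.540,-.413),"tube":(.400,-.292)}
r=vision.read_camera("top");print("trayt guess",ray(r,(355,151.5),.011))
T["trayt"]=tuple(ray(r,(355,151.5),.011)[:2])
for n,p in T.items():
    P=[p[0]-.06*p[0]/np.hypot(*p),p[1]-.06*p[1]/np.hypot(*p),.22]
    b=best(P,np.arctan2(p[1],p[0])+np.pi/2)
    bot.reach(P,quat(b[1]));r=vision.read_camera("wrist");np.save(f"w_{n}.npy",r,allow_pickle=True)
    cut(r,f"w_{n}.png",[(p[0],p[1],.0)])
ims=[cv2.resize(cv2.imread(f"pics/w_{n}.png"),(400,250)) for n in T]
cv2.imwrite("pics/m2.png",np.vstack([np.hstack(ims[:2]),np.hstack(ims[2:])]))
T.update({"dish":(.536,.393),"trayb":(.372,.311),"bottle":(.458,.088),"trayj":(.660,.145)})
Z=dict(jar=.072,tube=.084,bottle=.062,dish=.06)
for n,p in T.items():
    r=np.load(f"w_{n}.npy",allow_pickle=True).item();f=r["frame"];z=Z.get(n,.011)
    m=blue(f) if n[:4]=="tray" else white(f,140)
    if n=="trayt": 
        h=cv2.cvtColor(f,cv2.COLOR_RGB2HSV); m=cv2.inRange(h,(108,110,50),(130,255,255))
    c0=np.array(proj(r,(*p,z)));cs=comps(m,100)
    c=min(cs,key=lambda c:abs(cv2.pointPolygonTest(c,tuple(map(float,c0)),True)) if cv2.pointPolygonTest(c,tuple(map(float,c0)),True)<0 else 0)
    P=onplane(r,c,z)*1000;rc=cv2.minAreaRect(P);e=cv2.fitEllipse(P)
    print(n,cv2.boundingRect(c),"rect",np.round(rc[0],1),np.round(rc[1],1),round(rc[2],1),"ell",np.round(e[0],1),np.round(e[1],1))
print(get_obs()["time_s"])
```

```text
trayt guess [ 0.65057923 -0.14122726  0.011     ]
jar (288, 92, 64, 65) rect [ 477.2 -111.2] [55.7 55.6] 31.3 ell [ 476.8 -110.9] [54.9 55.1]
trayt (293, 88, 54, 56) rect [ 652.1 -140.9] [57.5 57.4] 77.8 ell [ 652.4 -140.7] [57.1 57.5]
trayd (269, 62, 107, 107) rect [ 539.8 -415.4] [103.7  60. ] 11.1 ell [ 539.9 -415.4] [ 67.8 126.8]
tube (300, 113, 39, 38) rect [ 397.9 -288.9] [31.3 31.8] 32.1 ell [ 397.8 -288.9] [31.  31.2]
dish (273, 88, 91, 57) rect [538.2 396.1] [35.4 79.5] 48.7 ell [538.3 396.2] [39.1 97.8]
trayb (284, 83, 70, 71) rect [371.6 311.5] [74.  73.6] 40.4 ell [371.7 311.7] [85.4 85.9]
bottle (286, 83, 70, 73) rect [459.6  87.6] [48.1 47.7] 55.8 ell [460.1  87.2] [53.6 56.4]
trayj (284, 76, 75, 78) rect [660.7 144. ] [80.4 80.4] 12.5 ell [660.9 144. ] [80.1 80.3]
8.175
```

View pics/m2.png

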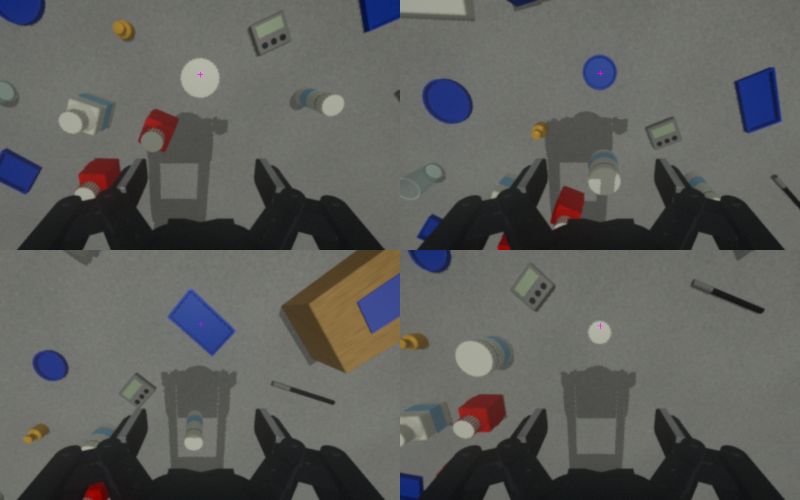

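All measured sizes match the given ones within about 4 mm, and the top and wrist positions agree within about 4 mm. I start with the jar.

```bash
cat >> h.py <<'E'
def show(tag):
    o=get_obs();print(tag,"t",round(o["time_s"],2),"p",o["position"].round(4),"F",o["wrist_force"].round(1),"w",round(o["gripper_width"],4),"j6",round(o["joint_pos"][5],2))
def pick(p,a,step,gz,op,F):
    hand.move_gripper(op)
    up=[*p,gz+.11];b=best(up,a,step);a=b[1]
    bot.reach(up,quat(a));bot.servo_line([*p,gz],velocity=.08);show("down")
    hand.move_gripper(0.0,F);show("grip")
    bot.servo_line(up,velocity=.1);show("lift");return a
def place(p,a,step,gz,op):
    up=[*p,gz+.11];b=best(up,a,step);a=b[1]
    bot.reach(up,quat(a));bot.dwell(.2);show("over")
    bot.servo_line([*p,gz+.012],velocity=.1);bot.servo_line([*p,gz+.0035],velocity=.02);bot.dwell(.3);show("set")
    hand.move_gripper(op);bot.dwell(.2);show("open")
    bot.servo_line([*p,gz+.13],velocity=.1);show("clear")
E
python3 - <<'E'
from h import *
d=np.deg2rad
pick((.477,-.111),d(28),np.pi,.042,.080,45)
r=vision.read_camera("side");cut(r,"s1.png",[]);r=vision.read_camera("wrist");cut(r,"k1.png",[])
E
```

```text
down t 10.77 p [ 0.4773 -0.1111  0.0424] F [-0.5  0.1  0. ] w 0.08 j6 2.42
grip t 11.12 p [ 0.4772 -0.1111  0.0426] F [-0.9 -0.2  5.8] w 0.0553 j6 2.42
lift t 12.37 p [ 0.4766 -0.1109  0.1514] F [ 0.9  0.6 -1.1] w 0.0549 j6 2.42
```

View pics/s1.png

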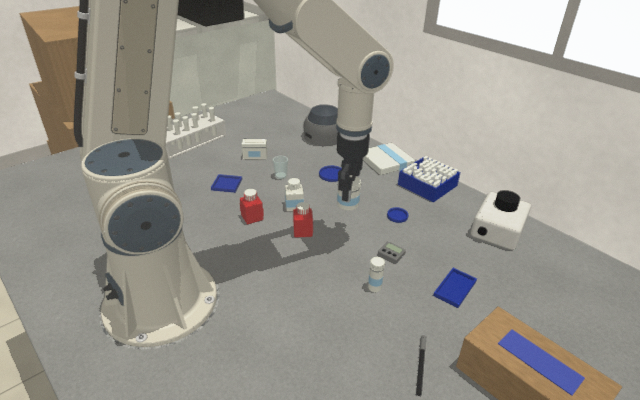

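The side view shows the jar at (348,190), held upright and clear of the bench. I place it now.

Run:
```python
from h import *
place((.6605,.144),np.deg2rad(28),np.pi,.042,.075)
r=vision.read_camera("side");cut(r,"s2.png",[]);r=vision.read_camera("top");cut(r,"t2.png",[(.6605,.144,.075)])
```

```text
over t 13.87 p [0.6603 0.1426 0.1523] F [-0.3  1.2 -0.8] w 0.0551 j6 2.87
set t 15.88 p [0.6604 0.144  0.0456] F [-2.1 -0.3  3.4] w 0.0554 j6 2.87
open t 16.41 p [0.6605 0.144  0.0454] F [-0.5  0.   0.5] w 0.0751 j6 2.87
clear t 17.82 p [0.66   0.1439 0.1711] F [0.4 0.3 0.3] w 0.0748 j6 2.87
```

View pics/s2.png

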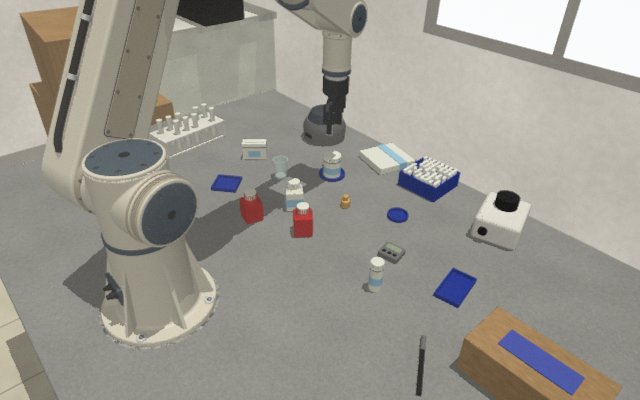

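The jar stands upright in the large round tray at (332,168). The tube is next.

Run:
```python
from h import *
pick((.398,-.289),0.9,np.pi,.052,.065,35)
r=vision.read_camera("side");cut(r,"s3.png",[])
place((.652,-.141),0.9,np.pi,.052,.055)
r=vision.read_camera("side");cut(r,"s4.png",[])
a=cv2.imread("pics/s3.png")[100:330,200:520];b=cv2.imread("pics/s4.png")[100:330,200:520]
cv2.imwrite("pics/m3.png",cv2.resize(np.hstack([a,b]),(800,288)))
```

```text
down t 21.56 p [ 0.3983 -0.2892  0.0524] F [0.1 0.7 0.2] w 0.0649 j6 1.61
grip t 21.95 p [ 0.3982 -0.2891  0.0523] F [0.1 1.5 5. ] w 0.0311 j6 1.61
lift t 23.2 p [ 0.3976 -0.2887  0.1614] F [ 0.3 -0.5 -0.8] w 0.0313 j6 1.61
over t 24.58 p [ 0.6512 -0.1422  0.1623] F [-0.4 -0.4 -0.3] w 0.0315 j6 2.03
set t 26.59 p [ 0.652  -0.141   0.0554] F [-0.9 -0.1 -0.7] w 0.031 j6 2.03
open t 27.15 p [ 0.652  -0.141   0.0555] F [-1.  -0.5 -0.6] w 0.0549 j6 2.03
clear t 28.57 p [ 0.6516 -0.1409  0.1812] F [-0.3  0.5  0.3] w 0.0553 j6 2.03
```

View pics/m3.png

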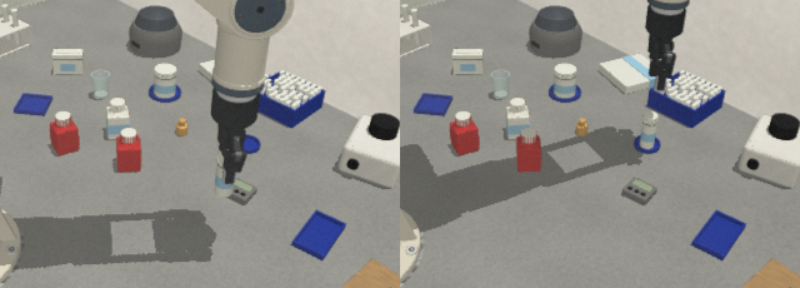

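The tube stands upright in the small round tray (right panel, (648,135)). The bottle is next.

Run:
```python
from h import *
d=np.deg2rad
a=pick((.4597,.0874),d(-34.2),np.pi,.045,.075,45)
r=vision.read_camera("side");cut(r,"s5.png",[])
place((.3716,.3115),a+d(40.4-55.8),np.pi/2,.045,.068)
r=vision.read_camera("side");cut(r,"s6.png",[])
a=cv2.imread("pics/s5.png")[100:330,200:520];b=cv2.imread("pics/s6.png")[100:330,200:520]
cv2.imwrite("pics/m4.png",cv2.resize(np.hstack([a,b]),(800,288)))
```

```text
down t 31.62 p [0.46   0.0875 0.0454] F [ 0.2  0.3 -0.6] w 0.0751 j6 0.78
grip t 31.98 p [0.4599 0.0874 0.0455] F [-0.4  0.5  6. ] w 0.0493 j6 0.78
lift t 33.23 p [0.4593 0.0873 0.1544] F [-0.7 -0.  -1.4] w 0.0492 j6 0.78
over t 34.42 p [0.3722 0.3106 0.155 ] F [-0.8 -0.8 -1.1] w 0.0491 j6 -0.01
set t 36.43 p [0.3716 0.3115 0.0485] F [ 0.4 -0.7  1.2] w 0.0497 j6 -0.01
open t 36.96 p [0.3716 0.3115 0.0485] F [-0.2  0.6  0.2] w 0.068 j6 -0.01
clear t 38.38 p [0.3713 0.3112 0.1744] F [ 0.5  0.4 -1.8] w 0.0679 j6 -0.01
```

View pics/m4.png

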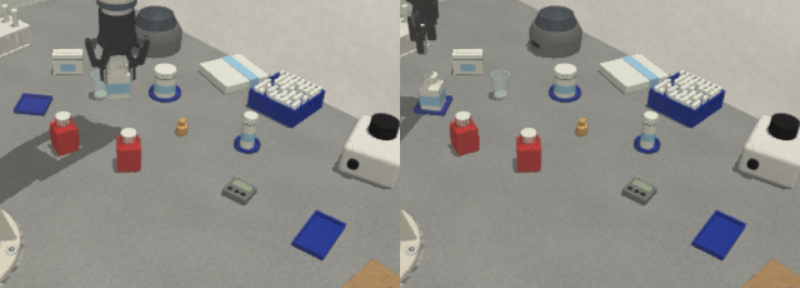

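The bottle in the square tray at about (432,95) looks possibly tilted, and Fz is -1.8 N at clear. I'll look closer before anything else.

Run:
```python
from h import *
show("now")
r=vision.read_camera("side");a=cv2.resize(r["frame"][140:220,180:280],(400,320),interpolation=2)
w=vision.read_camera("wrist")["frame"];b=cv2.resize(w,(400,250));b=np.vstack([b,np.zeros((70,400,3),np.uint8)])
cv2.imwrite("pics/m5.png",np.hstack([a,b])[:,:,::-1])
```

```text
now t 38.42 p [0.3713 0.3112 0.1744] F [0.1 0.5 0.2] w 0.068 j6 -0.01
```

View pics/m5.png

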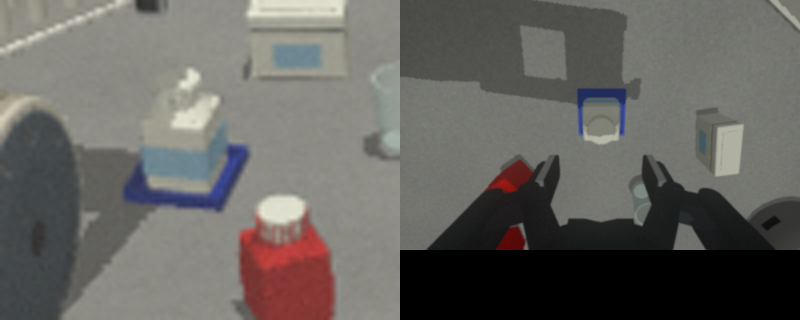

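The bottle is upright and square in its tray. The apparent tilt was the gripper's shadow across the cap, and Fz has settled to 0.2 N. The dish is next.

Run:
```python
from h import *
d=np.deg2rad
a=pick((.538,.396),d(48.7),np.pi,.038,.065,45)
r=vision.read_camera("side");cut(r,"s7.png",[])
place((.540,-.4153),a+d(101.1-48.7),np.pi,.038,.055)
r=vision.read_camera("side");cut(r,"s8.png",[])
# move away for a clear view
bot.reach([.45,-.1,.35],get_obs()["orientation"])
a=cv2.imread("pics/s7.png")[100:330,200:520];b=cv2.imread("pics/s8.png")[100:330,200:520]
cv2.imwrite("pics/m6.png",cv2.resize(np.hstack([a,b]),(800,288)))
```

```text
down t 41.04 p [0.5383 0.3963 0.0386] F [0.7 0.1 0.3] w 0.0651 j6 -0.22
grip t 41.41 p [0.5383 0.3962 0.0385] F [-0.3  0.2  4.2] w 0.0357 j6 -0.22
lift t 42.66 p [0.5376 0.3957 0.1471] F [-0.1 -1.3 -1.7] w 0.0353 j6 -0.22
over t 45.77 p [ 0.5403 -0.4149  0.148 ] F [-0.3  0.2 -0.9] w 0.0353 j6 0.72
set t 47.77 p [ 0.54   -0.4153  0.0415] F [-0.5  0.4  1.2] w 0.0356 j6 0.72
open t 48.3 p [ 0.54   -0.4153  0.0415] F [1.3 0.4 0.1] w 0.0553 j6 0.72
clear t 49.72 p [ 0.5396 -0.415   0.1672] F [-0.6  0.5 -0.6] w 0.0549 j6 0.72
```

View pics/m6.png

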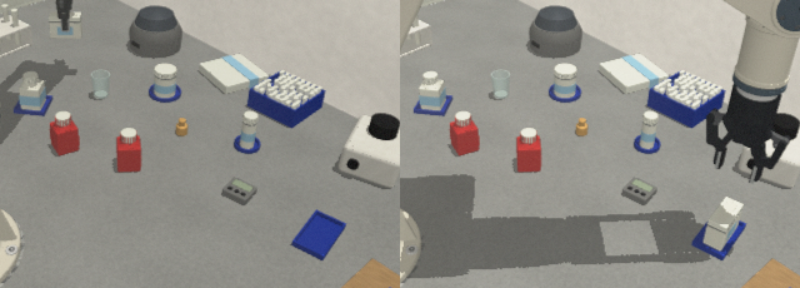

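The dish stands in the oblong tray (right panel, (722,228)). Now a final check from above each tray, plus a check that the bystanders haven't moved.

Run:
```python
from h import *
T=[("trayd",.5398,-.4154,.063),("trayt",.652,-.141,.087),("trayj",.6605,.144,.075),("trayb",.3716,.3115,.065)]
ims=[]
for n,x,y,z in T:
    p=(x,y);s=.06/np.hypot(x,y);P=[x-s*x,y-s*y,.24]
    b=best(P,np.arctan2(y,x)+np.pi/2);bot.reach(P,quat(b[1]));bot.dwell(.1)
    r=vision.read_camera("wrist");f=r["frame"];cs=comps(white(f,130),100)
    c0=proj(r,(x,y,z));c=max(cs,key=lambda c:cv2.pointPolygonTest(c,tuple(map(float,c0)),True))
    rc=cv2.minAreaRect(onplane(r,c,z)*1000);print(n,np.round(rc[0],1),np.round(rc[1],1),round(rc[2],1))
    u,v=map(int,c0);ims.append(cv2.resize(f[max(0,v-80):v+80,u-100:u+100],(400,300),interpolation=2) if v>=80 else cv2.resize(f[0:160,u-100:u+100],(400,300)))
cv2.imwrite("pics/m7.png",np.vstack([np.hstack(ims[:2]),np.hstack(ims[2:])])[:,:,::-1])
j=[1.122,.353,1.633,0,1.155,-.002];bot.goto_joints(j);bot.dwell(.3)
r=vision.read_camera("side");s0=cv2.imread("pics/side0.png");s1=r["frame"][:,:,::-1].copy();cv2.imwrite("pics/side9.png",s1)
dd=(cv2.absdiff(s0,s1).max(2)>40).astype(np.uint8)
for c in comps(dd,15): print("diff",cv2.boundingRect(c))
show("end")
```

```text
trayd [ 542.6 -416.9] [80.2 36.2] 11.3
trayt [ 651.5 -141.6] [32.4 31.8] 32.6
trayj [659.8 144.1] [57.1 55.5] 15.0
trayb [372.1 310. ] [48.5 48.5] 39.9
diff (362, 283, 8, 9)
diff (440, 257, 35, 44)
diff (371, 257, 14, 10)
diff (337, 209, 21, 14)
diff (388, 207, 16, 12)
diff (395, 189, 11, 7)
diff (286, 184, 17, 11)
diff (288, 178, 12, 7)
diff (216, 174, 21, 15)
diff (321, 165, 20, 14)
diff (215, 164, 20, 9)
diff (219, 157, 11, 6)
diff (324, 151, 17, 9)
diff (242, 139, 24, 6)
end t 57.92 p [0.2702 0.5638 0.2486] F [0.4 0.4 0. ] w 0.055 j6 -0.0
```

View pics/m7.png

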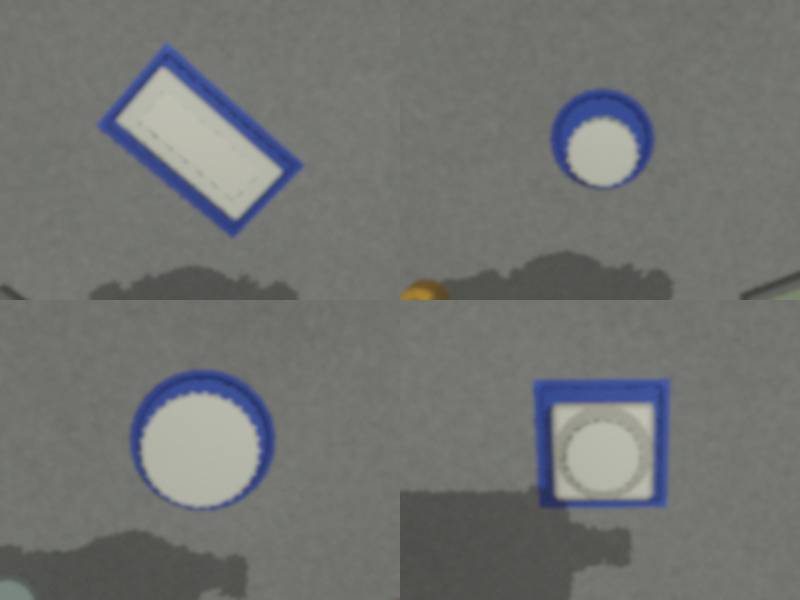

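View pics/side9.png

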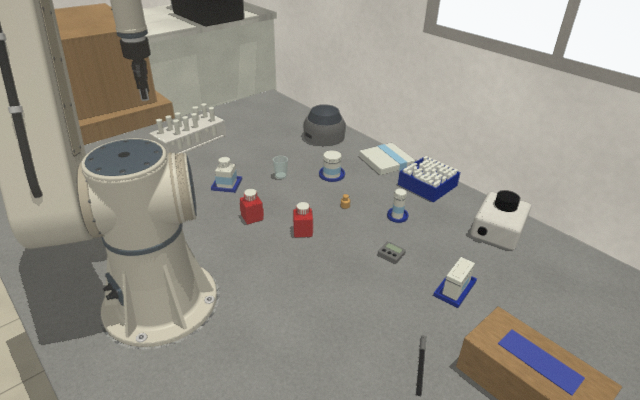

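All four containers are centred in their trays to within 3 mm, upright, with tops at the expected size and height. The image differences lie only at the containers' old and new places; the beaker, timer and red bottles have not changed.

```bash
python3 -c "
from workcell import *
print(hand_in())"
```

```text
the job is handed in; nothing more can be done
None
```

I put the jar, tube, square bottle and staining dish into their own trays, let each one go, backed the arm away to its start pose, and handed in at about 58 s.

- **Placement:** seen from above, each container is centred in its tray to within about 3 mm. The bottle and dish are turned to match their trays to within about 0.5°.
- **Upright and flat:** all four stand upright in the side view. The outlines of their tops match the expected sizes when projected at the height they have when resting on the tray floor.
- **Bystanders:** comparing the first and last side pictures shows changes only where the containers were and are now. The beaker, timer and both red bottles have not moved.
- **Forces:** the wrist force readings I printed at each step stayed under about 6 N.
- **Disagreements:** the top and wrist cameras differed by up to about 4 mm on the first positions, and I used the wrist values. The bottle briefly looked tilted after release, but a closer look showed it was only the gripper's shadow. No check failed.

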